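# Reference cell in the light path

### The job

Clear the photometer's light path and close it up for the amber reference cell: lift the steel beaker off the sample table, stand it upright on the bench beside the rail and let go of it, then push the detector along the rail towards the lamp until it is against its stop. Then take the amber cell out of the rack, gripping it on its frosted sides only and never on its clear ends, and finish while holding it still and upright in the light path, midway between lamp and detector, its clear ends facing them, the beam passing through the lower part of the glass and the cell touching nothing but the gripper. Leave the other two cells in the rack and do not disturb the things around.

Things in the scene. Friction and masses are not known exactly. Their poses are not given: they have to be found in the camera images.
- photometer: fixed open-beam photometer; origin on the bench below its sample table's centre, z up. Rail 44 mm wide, 350 long, along y: white lamp with grey fins (54 mm across) at +y, its lit lens at y = +40 mm; round table 84 mm across, top 55 mm above the bench; detector at -y. The light path runs along y above the table's centre, 105 mm above the bench. Highest point 132 mm above the bench
- light_path (a point): point on the light path midway between the lamp's lens (30 mm to +y) and the detector's entrance once that is fully in (30 mm to -y); 105 mm above the bench; axes as photometer, so its y axis is the light path
- detector (a joint): detector's place on the rail, m: 0 = fully out, away from the lamp; 0.055 = in against its stop, entrance 60 mm from the lamp's lens. About 2 N of friction plus 12 N per m/s; it stays where it is left. It cannot go fully in while the beaker stands on the table
- detector_back (a point): centre of the black ribbed pad, 40 x 36 mm, on the detector's back (the side away from the lamp), to push it by, along +y of photometer; 105 mm above the bench; moves with the detector. Detector: grey housing 52 mm wide (x), 46 long (y), from 81 to 129 mm above the bench, with a dark tube 33 mm across and 46 long in front
- beaker: empty stainless-steel beaker, about 0.16 kg, 70 mm across (75 at the rim), 95 high, wall 3 mm, with a strap handle. Origin at the centre of its underside, z up; the handle is on its -x side and points roughly to the robot at the start. It starts on the photometer's table, in the light path
- beaker_handle (a point): on the handle's upright grip, 66 mm from the beaker's axis (-x side), 68 mm above its underside. The upright grip is a bar 12 mm wide (along the beaker's y), 7 thick (x), from 28 to 88 mm above the underside, with 27 mm free between it and the wall
- cell_rack: fixed white block with blue ends, 54 x 173 x 52 mm; top 48 mm above the bench, blue ends 52. Three slots in a row along its y, 48 mm apart, each 14.5 (x) x 24.5 (y) mm, 18 deep; each holds a cell, in any order. Origin on the bench below its centre
- amber_cell: solid amber glass block 12.5 (x) x 22.5 (y) x 45 (z) mm with an orange stopper, 51 high in all, 30 g. Origin at the centre of its underside, z up. Large faces (+x, -x; 12.5 apart) are frosted: grip across these. Narrow ends (+y, -y) are clear: never touch. Light goes through along y. In the rack its underside is 30 mm above the bench and 33 mm of it stand out
- amber_window (a point): point inside the amber cell, on its axis, 15 mm above its underside, where the beam should pass; axes as amber_cell
- green_cell: the same cell in green with a green stopper; stays in its slot
- blue_cell: the same cell in blue with a blue stopper; stays in its slot
- kit: reagent carton 49 x 68 x 53 mm behind the photometer; origin at the centre of its underside; not needed
- black_vial: white reagent vial with a black cap, 38 mm across, 105 mm high, behind the photometer; origin at the centre of its underside; not needed

How it is judged (in metres and radians):
On the way, in this order (a step that is already met when the one before it is completed fails the run):
1. the beaker stands upright on the bench beside the rail, let go (height (world z) of beaker below 0.005 m and angle between beaker's own z axis and vertical below 0.08 rad and linear speed of beaker below 0.02 m/s and contact force between beaker and photometer below 0.05 N and contact force between the fingers and beaker below 0.05 N), for 0.2 s.
2. the detector is in against its stop (value of joint detector above 0.051 m), for 0.2 s.
3. the amber cell is out of the rack in the gripper (height (world z) of amber_cell above 0.052 m and contact force between the fingers and amber_cell above 0.5 N and contact force between amber_cell and cell_rack below 0.05 N), for 0.2 s.
At the end, for the whole second after the job is handed in: Amber cell held still, touching only the gripper; upright and square to the beam within 6 deg; beam within 4 mm of its axis, 7-23 mm above its foot; within 14 mm of midway lamp-detector. Detector within 4 mm of its stop. Beaker upright on the bench, let go. Green and blue cells in their slots (x of amber_window in the frame of light_path between -0.004 and 0.004 m and y of amber_window in the frame of light_path between -0.014 and 0.014 m and z of amber_window in the frame of light_path between -0.008 and 0.008 m and angle between the y axis of amber_cell and the y axis of photometer, either way round below 0.1 rad and angle between amber_cell's own z axis and vertical below 0.1 rad and linear speed of amber_cell below 0.01 m/s and contact force between the fingers and amber_cell above 0.5 N and contact force between each of amber_cell, beaker and photometer below 0.05 N and value of joint detector above 0.051 m and height (world z) of beaker below 0.005 m and angle between beaker's own z axis and vertical below 0.08 rad and contact force between the arm and beaker below 0.05 N and distance of each of green_cell, blue_cell from where it was at the start of the episode below 0.006 m); the arm keeps its last pose, push and grip.
It fails at once if the amber cell is touched on a clear end (contact force between the fingers and amber_cell_c3 above 0.3 N or contact force between the fingers and amber_cell_c4 above 0.3 N).
It fails at once if the beaker is tipped over (angle between beaker's own z axis and vertical above 0.8 rad).
It fails at once if another cell is taken out (distance of any of green_cell, blue_cell from where it was at the start of the episode above 0.015 m).
It fails at once if a bystander is knocked (distance of any of kit, black_vial from where it was at the start of the episode above 0.03 m).
It also fails if it takes over 64 s, if anything falls off the work surface, if the arm or the gripper's body presses on something with over 40 N, if the wrist force passes 120 N, or if a joint passes its speed limit or range.

### The arm

A 6-joint arm with a two-finger parallel gripper is mounted at the origin on a cart in front of the work surface, level with it; the furniture and walls round the work are solid. World frame = base frame: x ahead of the robot, y to its left, z up, the work surface at z = 0. Lengths are in mm, angles in degrees, forces in N, time in s.
With the tool pointing down it reaches from about 350 to 850 mm from the base axis. Payload 8.1 kg.
Tool frame: the origin (TCP) lies midway between the tips of the shut fingers; the grasp point (between the pads) lies 19 mm behind it (r.pinch_z is the distance from the TCP to the grasp point, in mm); z points along the fingers, y is the line along which they close (so a half turn about z gives the same grasp; the last joint's range is limited). The gripper opens to 85 mm and grips with 20 to 120 N. Pads are 22 mm wide; open, the fingers measure 114 mm over their backs; the gripper's body (76 mm by 85 mm) begins 54 mm behind the grasp point. The pads swing forward as they close: fully open they stand 13 mm farther back than shut.
Start: joints at [67.414, 7.471, 85.268, -0, 87.261, -4.893], TCP at [182.328, 571.631, 231.292] pointing down, gripper open.
Joint ranges: [-169.43, 169.43], [-51.17, 129.36], [1.28, 143.12], [-76.62, 256.62], [0, 156.53], [-152.29, 152.29]. Speed limits (degrees/s): [136.94, 136.94, 159.86, 180, 180, 180].

### API

Orientations are given as [roll, pitch, yaw] about the fixed x, y, z axes, in that order (R = Rz(yaw) Ry(pitch) Rx(roll)).
In Python, from bench import sensors, optics, job, r gives the robot as it stands.
- The arm moves only by the tool play_rows, never from a script. Its argument "motion" is a list that holds one entry, the list of rows, each a list of 6 numbers: the shift along the tool's x, y, z in cm, then the turn, a rotation vector about the tool's x, y, z in degrees. In form: [[[x, y, z, ax, ay, az], ...]]. A call has 1 to 5 rows; each row is the pose to reach, as a shift and turn from the pose commanded when the call began, along the tool's axes at that moment; what a row does not reach only later rows make up. A row lasts 1/10 s, in which the tool goes at most 50 mm and 8.59 degrees, less where a joint would pass 70% of its speed; a pose out of reach is approached as far as the arm can. A call with a gripper value outside its range is refused whole. "jaw" is the opening, from 0 (shut) to 1 (fully open), set as the call begins (left out, the last holds). The fingers move at their own pace and stop on an object; "squeeze" is the grip in N (left out, the last holds). Time passes only in rows, so rows that repeat a pose let the fingers close. It gives the time, the measured TCP pose, the force, the opening and the grip force at its end, in the units of the state.
- sensors.sense(): the state, without advancing time (a new reading comes with each control period).
- optics.snapshot(name): name is "scene" or "top"; returns a dict with "pixels" (384x512x3 uint8, red, green, blue), "mtx" (3x3 intrinsics, pixels), "R" (3x3) and "t" (3): a world point X has camera coordinates R X + t. Camera axes: x right, y down, z forward; pixel columns grow to the right and rows downward; lengths in mm; the calibration is good to about 2 mm. A picture is of the moment at which its call begins. There is no depth.
- job.hand_in(): hands the job in; it is judged then, once.
The state is a dict: "time": time; "joint_pos": joint angles; "qd": joint speeds; "joint_efforts": joint torques, N m; "tool_pos": TCP position; "tcp_rot": TCP orientation; "ft_force": force on the tool from outside, world axes, zero at the start; "wrist_torque": the same for the moment, N m; "finger_gap": finger opening in mm; "grip_force": force on a finger pad.
Only numpy, scipy, OpenCV 4.12 (cv2) and the standard library are available. Lean on these libraries where they do the work, as an engineer would, in place of code of your own. Each camera call takes 0.05 s, during which the arm holds its last target. There are 200 camera calls.

## Working session

There is one attempt and no reset: what is moved stays moved. The work goes in short steps, Python scripts to look and compute and a tool call to move; the robot and the scene stay as the last step left them, time stands still between calls to the robot, and variables do not carry over. Pictures are saved under pics/ and viewed, at most 10 in all, crops included, and the job is handed in when it is done.

Besides the shell and the picture viewer there is one more tool, called after ">>>" as name(argument=value, ...) on one line, values as JSON. play_rows: Moves the arm, as the interface text tells. Its arguments: {"type":"object","properties":{"motion":{"type":"array","items":{"type":"array","items":{"type":"array","items":{"type":"number"}}}},"jaw":{"type":"number"},"squeeze":{"type":"number"}},"required":["motion"]}

```bash
mkdir -p pics; ls; python3 - <<'E'
from bench import sensors, optics, r
import cv2,numpy as np
for n in("scene","top"):
    s=optics.snapshot(n); cv2.imwrite(f"pics/{n}0.png",cv2.resize(s["pixels"][:,:,::-1],(800,600),interpolation=cv2.INTER_CUBIC)); np.savez(f"{n}0.npz",**s)
    print(n,s["mtx"].tolist(),np.round(-s["R"].T@s["t"]).tolist(),np.round(s["R"],3).tolist())
print(sensors.sense(),r.pinch_z)
E
```

```text
pics
scene [[416.3236165982269, 0.0, 254.74354242457702], [0.0, 416.3236165982269, 194.87797716922518], [0.0, 0.0, 1.0]] [83.0, -530.0, 730.0] [[0.575, -0.818, 0.005], [-0.562, -0.399, -0.724], [0.594, 0.414, -0.69]]
top [[371.83394660526886, 0.0, 259.23336151304983], [0.0, 371.83394660526886, 192.389092035611], [0.0, 0.0, 1.0]] [445.0, -170.0, 1116.0] [[0.022, -0.999, -0.035], [-0.989, -0.017, -0.148], [0.147, 0.038, -0.988]]
{'time': 0.1, 'joint_pos': array([ 6.74127899e+01,  7.51211266e+00,  8.53241076e+01, -1.39491112e-03,
        8.72618572e+01, -4.89350166e+00]), 'qd': array([-0.04463988, -0.07993587, -0.07751799,  0.00632495, -0.02529512,
       -0.06799163]), 'joint_efforts': array([ 2.07490717e-03, -5.70954537e+01, -5.01940441e+01, -1.25782435e-04,
        8.12237238e-03,  7.83350856e-05]), 'tool_pos': array([182.15354631, 571.15052683, 230.32521747]), 'tcp_rot': array([-1.79902161e+02, -6.97826838e-03,  1.62306353e+02]), 'ft_force': array([-0.68749814, -1.07885981, -0.46980325]), 'wrist_torque': array([-0.02219297,  0.01369732,  0.03867901]), 'grip_force': 0.0, 'finger_gap': 84.83863523761995} 18.700000000000003
```

View pics/scene0.png

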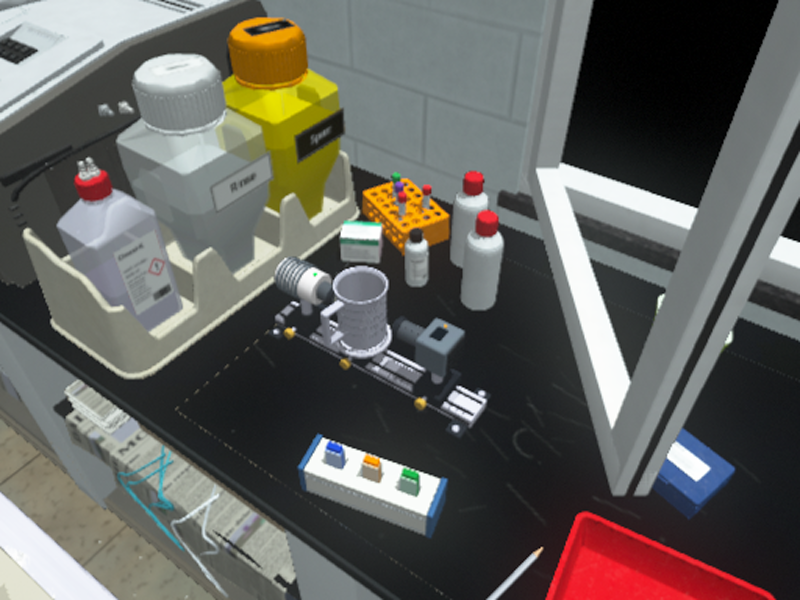

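View pics/top0.png

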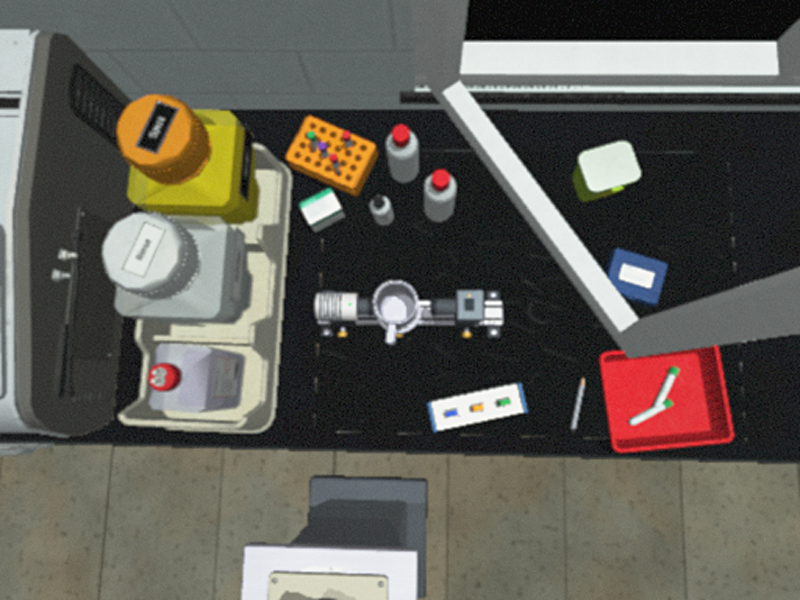

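```bash
cat > h.py <<'E'
import numpy as np,cv2
def load(n):
    return dict(np.load(n+".npz"))
def proj(s,X):
    c=s["R"]@np.asarray(X,float)+s["t"]; p=s["mtx"]@c; return p[:2]/p[2]
def ray(s,uv,z):
    d=s["R"].T@np.linalg.inv(s["mtx"])@np.array([uv[0],uv[1],1.]); o=-s["R"].T@s["t"]
    return o+d*(z-o[2])/d[2]
def tri(s1,u1,s2,u2):
    A=[];b=[]
    for s,u in((s1,u1),(s2,u2)):
        d=s["R"].T@np.linalg.inv(s["mtx"])@np.array([u[0],u[1],1.]);d/=np.linalg.norm(d);o=-s["R"].T@s["t"]
        P=np.eye(3)-np.outer(d,d);A.append(P);b.append(P@o)
    return np.linalg.lstsq(np.vstack(A),np.hstack(b),rcond=None)[0]
def blobs(s,lo,hi,roi,mn=6):
    h=cv2.cvtColor(s["pixels"],cv2.COLOR_RGB2HSV); m=cv2.inRange(h,np.array(lo),np.array(hi))
    x0,y0,x1,y1=roi; k=np.zeros_like(m);k[y0:y1,x0:x1]=m[y0:y1,x0:x1]
    n,l,st,c=cv2.connectedComponentsWithStats(k)
    return [(c[i].round(2),int(st[i,4])) for i in range(1,n) if st[i,4]>=mn]
def crop(s,roi,k,name):
    x0,y0,x1,y1=roi; cv2.imwrite(name,cv2.resize(s["pixels"][y0:y1,x0:x1,::-1],None,fx=k,fy=k,interpolation=cv2.INTER_CUBIC))
E
python3 - <<'E'
from h import *
t=load("top0");s=load("scene0")
crop(t,(195,170,345,280),5,"pics/topc.png"); crop(s,(170,155,320,265),5,"pics/scc.png")
print("tcp px",proj(t,[182,571,231]),"base",proj(t,[0,0,0]))
R=[(t,(260,235,345,285)),(s,(185,270,300,345))]
for nm,lo,hi in(("orange",(8,150,120),(22,255,255)),("green",(40,120,60),(85,255,255)),("blue",(95,120,50),(130,255,255))):
    for im,roi in R: print(nm,[(b, ray(im,b[0],81).round(1)) for b in blobs(im,lo,hi,roi)])
E
```

```text
tcp px [-48.9880261  355.29577152] base [208.80832901 406.92114186]
orange [((array([305.29, 260.53]), 17), array([ 413.4, -261. ,   81. ]))]
orange [((array([237.75, 294.75]), 48), array([ 410.5, -266.2,   81. ]))]
green [((array([321.94, 256.94]), 16), array([ 424.1, -306.3,   81. ]))]
green [((array([262.48, 303.6 ]), 52), array([ 421.3, -313. ,   81. ]))]
blue [((array([334.8 , 254.35]), 55), array([ 431.8, -341.2,   81. ])), ((array([275.32, 266.8 ]), 40), array([ 394.6, -179.6,   81. ])), ((array([288.6 , 264.07]), 15), array([ 402.8, -215.7,   81. ]))]
blue [((array([196.82, 292.34]), 132), array([ 371.7, -202.6,   81. ])), ((array([214.46, 287.1 ]), 63), array([ 398.8, -221.7,   81. ])), ((array([279.22, 323.48]), 199), array([ 405.9, -358.1,   81. ]))]
```

View pics/topc.png

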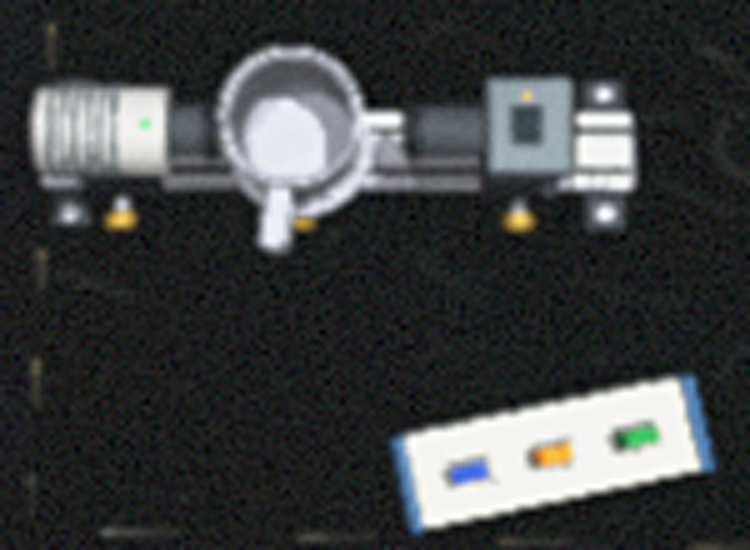

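View pics/scc.png

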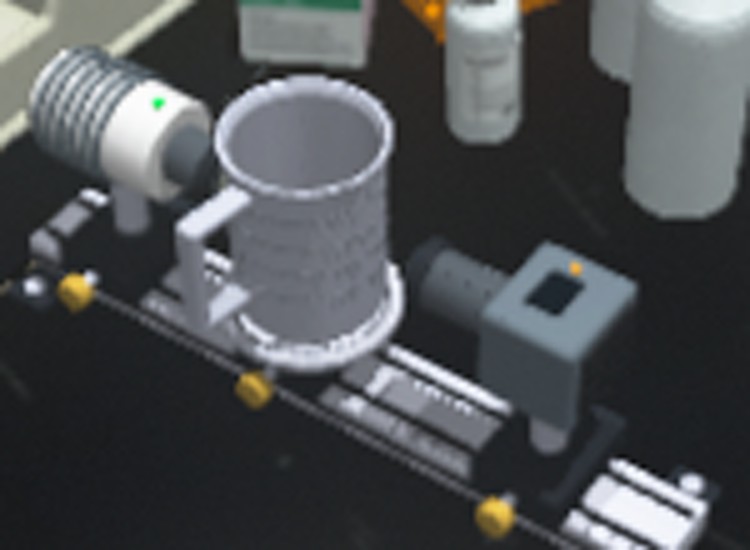

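```bash
python3 - <<'E'
from h import *
t=load("top0");s=load("scene0")
T=lambda x,y:(194.6+x/5,169.6+y/5); S=lambda x,y:(169.6+x/5,154.6+y/5)
def both(n,a,b): print(n,tri(t,T(*a),s,S(*b)).round(1))
both("det++",(487,80),(543,243));both("det+-",(572,80),(637,290));both("det--",(572,172),(577,358));both("det-+",(487,172),(480,310))
both("lampLED",(145,124),(158,103));both("detLED",(527,96),(575,268));both("rim",(291,118),(304,134))
both("foot-",(604,213),(0,0)) if 0 else None
for n,p,z in(("foot--",(604,213),15),("foot+-",(604,94),15),("foot-+",(70,213),15),("knob1",(120,217),15),("knob3",(518,217),15),("handle end",(272,240),143),("handle root",(281,190),143),("lampaxis",(60,131),105),("detcentre",(530,125),129),("rim",(291,118),150)): print(n,ray(t,T(*p),z).round(1))
for n,p,z in(("rackBLend",(419,530),52),("BL2",(394,437),52),("rackR",(712,468),52),("R2",(688,376),52)): print(n,ray(t,T(*p),z).round(1))
for n,p in(("b",(470,471)),("a",(554,455)),("g",(638,436))): print(n,ray(t,T(*p),81).round(1))
both("handletop",(272,244),(183,228))
E
```

```text
det++ [ 612.8 -220.7  124.1]
det+- [ 613.5 -266.1  122.9]
det-- [ 563.8 -266.9  126.9]
det-+ [ 563.  -221.7  127.1]
lampLED [584.9 -36.8 127.9]
detLED [ 603.5 -241.8  129.5]
rim [ 586.7 -117.   149.8]
foot-- [ 552.7 -296.    15. ]
foot+- [ 623.9 -296.    15. ]
foot-+ [546.6  21.3  15. ]
knob1 [544.8  -8.7  15. ]
knob3 [ 549.3 -245.4   15. ]
handle end [ 522.7 -108.1  143. ]
handle root [ 549.1 -112.1  143. ]
lampaxis [583.6  13.2 105. ]
detcentre [ 588.  -243.6  129. ]
rim [ 586.5 -116.8  150. ]
rackBLend [ 369.2 -188.9   52. ]
BL2 [ 420.2 -174.    52. ]
rackR [ 407.2 -351.9   52. ]
R2 [ 457.9 -338.9   52. ]
b [ 403.5 -215.7   81. ]
a [ 413.2 -261.3   81. ]
g [ 424.5 -307.    81. ]
handletop [ 520.1 -107.6  142.7]
```

```bash
python3 - <<'E'
from h import *
t=load("top0");s=load("scene0")
T=lambda x,y:(194.6+x/5,169.6+y/5); S=lambda x,y:(169.6+x/5,154.6+y/5)
for n,p,z in(("railend-",(637,150),15),("railend+",(38,182),15),("tableright",(373,160),55),("tablebot",(298,214),55),("hood end",(207,130),105),("det tube end",(408,130),105),("whiteend",(168,130),105)): print(n,ray(t,T(*p),z).round(1))
for n,p in(("right",(404,292)),("bot",(305,370)),("left",(230,325))): print(n,ray(s,S(*p),55).round(1))
# predicted table outline for candidate centres
for cy in(-100,-108,-117):
    print(cy,[((proj(s,[586+42*np.cos(a),cy+42*np.sin(a),53])-[169.6,154.6])*5).round().tolist() for a in np.radians([180,225,270,315])],[((proj(t,[586+42*np.cos(a),cy+42*np.sin(a),53])-[194.6,169.6])*5).round().tolist() for a in np.radians([180,225,270])])
E
```

```text
railend- [ 590.6 -315.5   15. ]
railend+ [564.9  41.4  15. ]
tableright [ 576.8 -159.3   55. ]
tablebot [ 544.9 -117.    55. ]
hood end [585.6 -68.2 105. ]
det tube end [ 587.5 -178.8  105. ]
whiteend [585.2 -46.7 105. ]
right [ 610.6 -151.3   55. ]
bot [ 547.6 -143.6   55. ]
left [ 549.6 -100.3   55. ]
-100 [[222.0, 335.0], [292.0, 347.0], [355.0, 319.0], [372.0, 269.0]] [[269.0, 215.0], [321.0, 195.0], [343.0, 144.0]]
-108 [[236.0, 343.0], [307.0, 355.0], [369.0, 326.0], [386.0, 276.0]] [[283.0, 216.0], [335.0, 195.0], [357.0, 144.0]]
-117 [[252.0, 352.0], [323.0, 364.0], [386.0, 335.0], [402.0, 284.0]] [[298.0, 216.0], [350.0, 195.0], [373.0, 145.0]]
```

```bash
cat > plan.py <<'E'
import numpy as np
from scipy.spatial.transform import Rotation as R
# waypoints (x,y,z,yaw) tool-down; prints calls of 5 rows (cm, deg)
def plan(p0,yaw0,wps,step=48,astep=8):
    p=np.array(p0,float);y=yaw0;pts=[]
    for w in wps:
        q=np.array(w[:3],float);n=max(1,int(np.ceil(max(np.linalg.norm(q-p)/step,abs(w[3]-y)/astep))))
        for i in range(1,n+1): pts.append((p+(q-p)*i/n,y+(w[3]-y)*i/n))
        p,y=q,w[3]
    p=np.array(p0,float);y=yaw0
    for k in range(0,len(pts),5):
        B=R.from_euler('xyz',[180,0,y],degrees=True);rows=[]
        for a,b in pts[k:k+5]:
            rows.append([*[float(v) for v in (B.inv().apply(a-p)/10).round(1)],0,0,round(float(y-b),1)])
        print(rows)
        p=p+B.apply(np.array(rows[-1][:3])*10);y=y-rows[-1][5]
    print("end",p.round(1),round(y,2),"rows",len(pts))
E
python3 - <<'E'
from h import *;from plan import plan
t=load("top0")
for p in((275,430),(290,200),(120,420),(0,440)): print(ray(t,np.array(p)*.64,0).round())
plan([182.3,571.6,231.3],162.3,[(200,420,300,162.3),(250,255,300,168),(355,60,300,172),(430,-60,260,172),(521,-108,200,172)])
E
```

```text
[359. 113.   0.]
[812. 108.   0.]
[370. 414.   0.]
[327. 645.   0.]
[[-1.6, -3.5, -1.7, 0, 0, 0.0], [-3.1, -7.0, -3.4, 0, 0, 0.0], [-4.7, -10.4, -5.2, 0, 0, 0.0], [-6.3, -13.9, -6.9, 0, 0, 0.0], [-8.7, -17.5, -6.9, 0, 0, -1.4]]
[[-2.4, -3.6, 0.0, 0, 0, -1.4], [-4.8, -7.2, 0.0, 0, 0, -2.9], [-7.1, -10.8, 0.0, 0, 0, -4.3], [-10.2, -13.9, 0.0, 0, 0, -5.1], [-13.3, -17.1, 0.0, 0, 0, -5.9]]
[[-2.8, -3.4, 0.0, 0, 0, -0.8], [-5.6, -6.9, 0.0, 0, 0, -1.6], [-8.3, -10.4, 0.0, 0, 0, -2.4], [-10.7, -13.0, 1.0, 0, 0, -2.4], [-13.1, -15.6, 2.0, 0, 0, -2.4]]
[[-2.3, -2.7, 1.0, 0, 0, 0.0], [-4.6, -5.4, 2.0, 0, 0, 0.0], [-7.8, -6.6, 4.0, 0, 0, 0.0], [-11.0, -7.7, 6.0, 0, 0, 0.0], [-14.2, -8.9, 8.0, 0, 0, 0.0]]
end [ 520.6 -108.   200.3] 172.0 rows 20
```

>>> play_rows(motion=[[[-1.6,-3.5,-1.7,0,0,0],[-3.1,-7.0,-3.4,0,0,0],[-4.7,-10.4,-5.2,0,0,0],[-6.3,-13.9,-6.9,0,0,0],[-8.7,-17.5,-6.9,0,0,-1.4]]], jaw=1)

```text
time: 0.6
tool_pos: [212.1, 378.0, 302.7]
tcp_rot: [179.8, 0.1, 163.8]
ft_force: [1.7, -0.8, 0.7]
finger_gap: 85.7
grip_force: 0.0
```

>>> play_rows(motion=[[[-2.4,-3.6,0,0,0,-1.4],[-4.8,-7.2,0,0,0,-2.9],[-7.1,-10.8,0,0,0,-4.3],[-10.2,-13.9,0,0,0,-5.1],[-13.3,-17.1,0,0,0,-5.9]]])

```text
time: 1.1
tool_pos: [291.8, 175.5, 300.2]
tcp_rot: [180.0, 0.0, 169.7]
ft_force: [1.0, -0.1, 0.9]
finger_gap: 85.4
grip_force: 0.0
```

>>> play_rows(motion=[[[-2.8,-3.4,0,0,0,-0.8],[-5.6,-6.9,0,0,0,-1.6],[-8.3,-10.4,0,0,0,-2.4],[-10.7,-13.0,1,0,0,-2.4],[-13.1,-15.6,2,0,0,-2.4]]])

```text
time: 1.6
tool_pos: [393.0, -1.9, 280.1]
tcp_rot: [180.0, 0.0, 171.9]
ft_force: [-0.7, 0.5, -0.1]
finger_gap: 85.7
grip_force: 0.0
```

>>> play_rows(motion=[[[-2.3,-2.7,1.0,0,0,0.0],[-4.6,-5.4,2.0,0,0,0.0],[-7.8,-6.6,4.0,0,0,0.0],[-11.0,-7.7,6.0,0,0,0.0],[-14.2,-8.9,8.0,0,0,0.0]]])

```text
time: 2.1
tool_pos: [521.5, -108.8, 199.1]
tcp_rot: [180.0, -0.0, 172.0]
ft_force: [-1.0, 0.4, 0.7]
finger_gap: 85.5
grip_force: 0.0
```

>>> play_rows(motion=[[[0,0,4.0,0,0,0],[0,0,8.0,0,0,0],[0,0,9.6,0,0,0],[0,0,9.6,0,0,0]]])

```text
time: 2.5
tool_pos: [517.6, -107.1, 100.1]
tcp_rot: [179.9, -0.4, 172.0]
ft_force: [-1.4, 0.1, -0.4]
finger_gap: 85.5
grip_force: 0.0
```

```bash
python3 - <<'E'
from bench import sensors, optics
from h import *
s=optics.snapshot("scene");np.savez("scene1.npz",**s);crop(s,(160,110,290,240),4,"pics/s1.png")
E
```

```text
(no output)
```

View pics/s1.png

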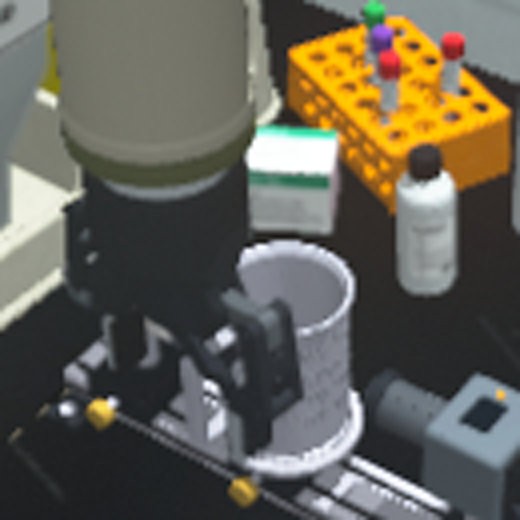

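>>> play_rows(motion=[[[0,0,0,0,0,0],[0,0,0,0,0,0],[0,0,0,0,0,0],[0,0,0,0,0,0],[0,0,0,0,0,0]]], jaw=0, squeeze=80)

```text
time: 3.05
tool_pos: [521.0, -108.0, 104.9]
tcp_rot: [-180.0, 0.1, 172.0]
ft_force: [-0.6, -0.5, 0.4]
finger_gap: 12.2
grip_force: 0.0
```

>>> play_rows(motion=[[[0,0,0,0,0,0],[0,0,0,0,0,0],[0,0,0,0,0,0],[0,0,0,0,0,0],[0,0,0,0,0,0]]])

```text
time: 3.55
tool_pos: [521.0, -108.0, 105.0]
tcp_rot: [-180.0, 0.0, 172.0]
ft_force: [-1.0, 0.5, 6.0]
finger_gap: 10.7
grip_force: 77.9
```

```bash
python3 - <<'E'
from plan import plan
plan([521,-108,104.8],172,[(521,-108,150,172),(430,-80,150,172),(404,5,150,172),(404,5,70,172)],step=28)
E
```

```text
[[-0.0, 0.0, -2.3, 0, 0, 0.0], [-0.0, 0.0, -4.5, 0, 0, 0.0], [2.4, 0.4, -4.5, 0, 0, 0.0], [4.7, 0.8, -4.5, 0, 0, 0.0], [7.1, 1.1, -4.5, 0, 0, 0.0]]
[[2.3, 0.4, -0.0, 0, 0, 0.0], [3.2, 2.4, -0.0, 0, 0, 0.0], [4.2, 4.4, -0.0, 0, 0, 0.0], [5.1, 6.4, -0.0, 0, 0, 0.0], [6.1, 8.5, -0.0, 0, 0, 0.0]]
[[-0.0, -0.0, 2.6, 0, 0, 0.0], [-0.0, -0.0, 5.3, 0, 0, 0.0], [-0.0, -0.0, 8.0, 0, 0, 0.0]]
end [403.6   5.4  69.8] 172.0 rows 13
```

>>> play_rows(motion=[[[0,0,-1.5,0,0,0],[0,0,-3.0,0,0,0],[0,0,-4.5,0,0,0],[0,0,-4.5,0,0,0],[0,0,-4.5,0,0,0]]])

```text
time: 4.05
tool_pos: [521.2, -108.1, 150.2]
tcp_rot: [-180.0, 0.1, 172.0]
ft_force: [-0.0, -0.6, -1.9]
finger_gap: 10.7
grip_force: 78.0
```

>>> play_rows(motion=[[[2.4,0.4,0,0,0,0],[4.7,0.8,0,0,0,0],[7.1,1.1,0,0,0,0],[9.4,1.5,0,0,0,0],[10.3,3.5,0,0,0,0]]])

```text
time: 4.55
tool_pos: [421.2, -59.3, 148.1]
tcp_rot: [-180.0, -0.1, 171.9]
ft_force: [0.4, 0.2, -1.2]
finger_gap: 10.8
grip_force: 78.4
```

>>> play_rows(motion=[[[1.0,2.0,0,0,0,0],[1.9,4.0,0,0,0,0],[2.9,6.1,0,0,0,0],[2.9,6.1,2.5,0,0,0],[2.9,6.1,5.0,0,0,0]]])

```text
time: 5.05
tool_pos: [403.5, 6.1, 98.9]
tcp_rot: [180.0, 0.1, 172.1]
ft_force: [0.7, -0.6, -1.6]
finger_gap: 10.8
grip_force: 78.4
```

>>> play_rows(motion=[[[0,0,2,0,0,0],[0,0,3,0,0,0],[0,0,3,0,0,0],[0,0,3,0,0,0]]])

```text
time: 5.45
tool_pos: [403.5, 5.4, 69.7]
tcp_rot: [180.0, 0.0, 172.0]
ft_force: [0.0, -0.2, -2.4]
finger_gap: 11.1
grip_force: 78.4
```

```bash
python3 - <<'E'
from bench import sensors, optics
from h import *
s=optics.snapshot("scene");np.savez("scene2.npz",**s);crop(s,(100,110,290,290),3,"pics/s2.png")
E
```

```text
(no output)
```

View pics/s2.png

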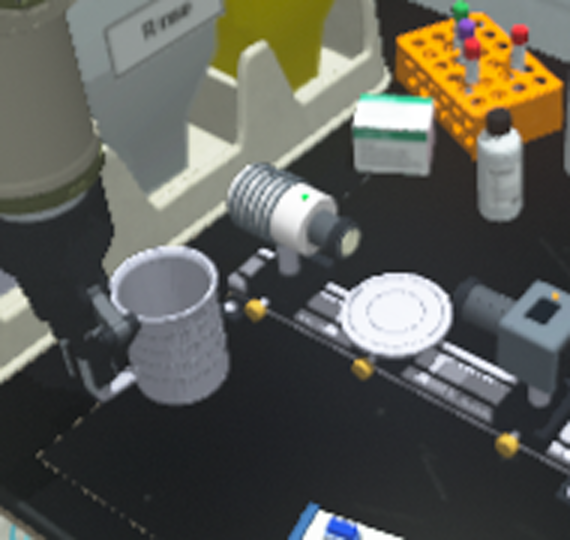

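>>> play_rows(motion=[[[0,0,1.0,0,0,0],[0,0,1.6,0,0,0],[0,0,1.8,0,0,0],[0,0,1.8,0,0,0]]])

```text
time: 5.9
tool_pos: [402.8, 5.5, 50.8]
tcp_rot: [-180.0, -0.1, 172.0]
ft_force: [-0.2, -0.1, -1.5]
finger_gap: 10.9
grip_force: 78.4
```

>>> play_rows(motion=[[[0,0,0.1,0,0,0],[0,0,0.1,0,0,0],[0,0,0.1,0,0,0]]])

```text
time: 6.2
tool_pos: [403.4, 5.5, 50.4]
tcp_rot: [-180.0, 0.0, 172.0]
ft_force: [-0.8, 1.0, -2.6]
finger_gap: 10.6
grip_force: 78.4
```

>>> play_rows(motion=[[[0,0,0.1,0,0,0],[0,0,0.1,0,0,0],[0,0,0.1,0,0,0]]])

```text
time: 6.5
tool_pos: [403.6, 5.5, 50.0]
tcp_rot: [-180.0, 0.0, 172.0]
ft_force: [-3.2, 0.3, 5.8]
finger_gap: 10.6
grip_force: 79.2
```

>>> play_rows(motion=[[[0,0,0.1,0,0,0],[0,0,0.1,0,0,0],[0,0,0.1,0,0,0]]])

```text
time: 6.8
tool_pos: [403.6, 5.5, 50.0]
tcp_rot: [-180.0, 0.0, 172.0]
ft_force: [-11.6, 1.7, 18.3]
finger_gap: 10.6
grip_force: 81.0
```

>>> play_rows(motion=[[[0,0,-0.1,0,0,0],[0,0,-0.1,0,0,0]]])

```text
time: 7.0
tool_pos: [403.7, 5.5, 49.9]
tcp_rot: [180.0, 0.1, 172.0]
ft_force: [-3.6, -0.2, 7.4]
finger_gap: 10.6
grip_force: 79.4
```

>>> play_rows(motion=[[[0,0,0,0,0,0],[0,0,0,0,0,0],[0,0,0,0,0,0],[0,0,0,0,0,0],[0,0,0,0,0,0]]], jaw=1)

```text
time: 7.5
tool_pos: [403.2, 5.5, 49.2]
tcp_rot: [-180.0, -0.0, 172.0]
ft_force: [-0.2, 0.5, -0.3]
finger_gap: 82.1
grip_force: 0.0
```

>>> play_rows(motion=[[[0,0,-2,0,0,0],[0,0,-5,0,0,0],[0,0,-9,0,0,0],[0,0,-13,0,0,0],[0,0,-17,0,0,0]]])

```text
time: 8.0
tool_pos: [403.0, 5.5, 220.8]
tcp_rot: [-180.0, 0.0, 172.0]
ft_force: [0.6, 0.4, -0.3]
finger_gap: 85.5
grip_force: 0.0
```

```bash
python3 - <<'E'
from bench import sensors, optics
from h import *
from plan import plan
for n in("scene","top"):
    s=optics.snapshot(n);np.savez(n+"3.npz",**s)
    a=s
    im=crop(s,(110,110,310,310) if n=="scene" else (180,160,345,290),3,f"pics/{n}3.png")
A=cv2.imread("pics/scene3.png");B=cv2.imread("pics/top3.png")
A=cv2.resize(A,(400,400));B=cv2.resize(B,(400,int(400*B.shape[0]/B.shape[1])))
C=np.zeros((400,800,3),np.uint8);C[:,:400]=A;C[:B.shape[0],400:]=B;cv2.imwrite("pics/c3.png",C)
x=sensors.sense();print(x["tool_pos"],x["tcp_rot"],x["ft_force"])
E
```

```text
[406.47797498   5.15119515 225.73158306] [179.98496594   0.58906337 172.01160003] [ 1.01946359 -0.24619452 -0.11594858]
```

View pics/c3.png

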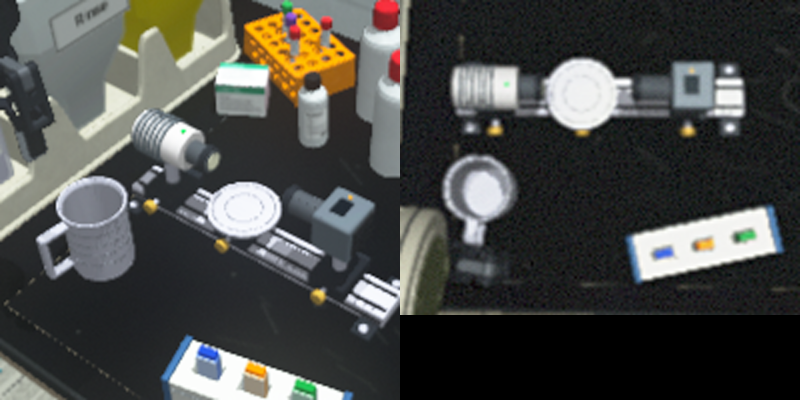

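```bash
python3 - <<'E'
from h import *
from plan import plan
t=load("top3");s=load("scene3")
for n,im,roi in(("top",t,(236,178,270,216)),("sc",s,(205,195,258,235))):
    g=cv2.cvtColor(im["pixels"],cv2.COLOR_RGB2GRAY);m=np.zeros_like(g);x0,y0,x1,y1=roi;m[y0:y1,x0:x1]=(g[y0:y1,x0:x1]>150)*255
    m=cv2.morphologyEx(m,cv2.MORPH_CLOSE,np.ones((3,3)));m=cv2.morphologyEx(m,cv2.MORPH_OPEN,np.ones((7,7)))
    c=max(cv2.findContours(m,0,cv2.CHAIN_APPROX_NONE)[0],key=cv2.contourArea);e=cv2.fitEllipse(c);b=cv2.boundingRect(c)
    print(n,e,b,ray(im,e[0],55).round(1))
# LEDs
for im,roi in((t,(210,180,240,210)),(s,(180,160,215,190))): print("green",[(b,ray(im,b[0],131).round(1)) for b in blobs(im,(40,80,60),(85,255,255),roi,2)])
plan([403,5.5,221],172,[(403,-80,221,172),(480,-240,221,172),(560,-340,221,172),(590,-340,180,172)])
E
```

```text
top ((254.5319061279297, 198.30612182617188), (28.104223251342773, 30.28069305419922), 88.4982681274414) (240, 184, 30, 29) [ 585.6 -116.9   55. ]
sc ((231.02920532226562, 214.14456176757812), (26.487722396850586, 37.79990005493164), 90.57809448242188) (213, 201, 37, 27) [ 582.6 -118.    55. ]
green [((array([223.5, 194. ]), 2), array([585.7, -37. , 131. ]))]
green [((array([201.33, 175.33]), 3), array([582.1, -39.7, 131. ]))]
[[-0.6, -4.2, -0.0, 0, 0, 0.0], [-1.2, -8.5, -0.0, 0, 0, 0.0], [-3.7, -12.2, -0.0, 0, 0, 0.0], [-6.1, -15.9, -0.0, 0, 0, 0.0], [-8.6, -19.5, -0.0, 0, 0, 0.0]]
[[-2.4, -3.7, -0.0, 0, 0, 0.0], [-5.5, -6.7, -0.0, 0, 0, 0.0], [-8.7, -9.6, -0.0, 0, 0, 0.0], [-11.8, -12.5, -0.0, 0, 0, 0.0], [-13.2, -12.3, 2.0, 0, 0, 0.0]]
[[-1.5, 0.2, 2.1, 0, 0, 0.0]]
end [ 589.8 -339.9  180. ] 172.0 rows 11
```

```bash
python3 - <<'E'
from h import *
from plan import plan
t=load("top0");s=load("scene0")
print("hood corner",tri(t,np.array((632,352))*.64,s,np.array((625,492))*.64).round())
plan([403,5.5,221],172,[(403,-80,221,156),(470,-230,221,124),(560,-310,221,98),(588,-315,180,91)])
E
```

```text
hood corner [ 513. -520.  119.]
[[-0.6, -4.2, -0.0, 0, 0, 8.0], [-1.2, -8.5, -0.0, 0, 0, 16.0], [-3.4, -11.9, -0.0, 0, 0, 24.0], [-5.6, -15.4, -0.0, 0, 0, 32.0], [-7.7, -18.9, -0.0, 0, 0, 40.0]]
[[-3.9, -1.3, -0.0, 0, 0, 8.0], [-6.9, -0.9, -0.0, 0, 0, 14.5], [-9.9, -0.6, -0.0, 0, 0, 21.0], [-12.9, -0.2, -0.0, 0, 0, 27.5], [-15.9, 0.1, -0.0, 0, 0, 34.0]]
[[-0.5, 1.3, 2.0, 0, 0, 3.5], [-0.9, 2.7, 4.1, 0, 0, 7.0]]
end [ 588.1 -315.   180. ] 91.0 rows 12
```

>>> play_rows(motion=[[[-0.6,-4.2,0,0,0,8.0],[-1.2,-8.5,0,0,0,16.0],[-3.4,-11.9,0,0,0,24.0],[-5.6,-15.4,0,0,0,32.0],[-7.7,-18.9,0,0,0,40.0]]], jaw=0)

```text
time: 8.6
tool_pos: [453.5, -194.0, 218.6]
tcp_rot: [180.0, -0.0, 131.7]
ft_force: [0.5, 0.3, 0.4]
finger_gap: 12.3
grip_force: 0.0
```

>>> play_rows(motion=[[[-3.9,-1.3,0,0,0,8.0],[-6.9,-0.9,0,0,0,14.5],[-9.9,-0.6,0,0,0,21.0],[-12.9,-0.2,0,0,0,27.5],[-15.9,0.1,0,0,0,34.0]]])

```text
time: 9.1
tool_pos: [561.0, -310.6, 217.9]
tcp_rot: [-179.9, -0.1, 97.7]
ft_force: [0.7, -0.4, -0.3]
finger_gap: 0.5
grip_force: 0.0
```

>>> play_rows(motion=[[[-0.5,1.3,2.0,0,0,3.5],[-0.9,2.7,4.1,0,0,7.0],[-0.9,2.7,4.1,0,0,7.0]]])

```text
time: 9.4
tool_pos: [587.3, -313.8, 172.7]
tcp_rot: [-179.6, -0.2, 91.0]
ft_force: [-0.3, 0.1, -0.9]
finger_gap: -0.0
grip_force: 0.0
```

>>> play_rows(motion=[[[0,0,4.0,0,0,0],[0,0,8.5,0,0,0],[0,0,8.5,0,0,0],[0,0,8.5,0,0,0]]])

```text
time: 9.8
tool_pos: [587.4, -314.5, 93.3]
tcp_rot: [-179.9, -0.1, 91.1]
ft_force: [0.5, -0.5, 0.4]
finger_gap: -0.3
grip_force: 0.0
```

>>> play_rows(motion=[[[1,0,0,0,0,0],[2,0,0,0,0,0],[3.0,0,0,0,0,0],[3.5,0,0,0,0,0],[4.0,0,0,0,0,0]]])

```text
time: 10.3
tool_pos: [588.5, -274.9, 94.6]
tcp_rot: [179.9, 0.1, 91.0]
ft_force: [0.1, -2.5, 1.8]
finger_gap: -0.1
grip_force: 1.3
```

>>> play_rows(motion=[[[0.5,0,0,0,0,0],[1,0,0,0,0,0],[1.5,0,0,0,0,0],[2,0,0,0,0,0]]])

```text
time: 10.7
tool_pos: [587.4, -254.8, 93.3]
tcp_rot: [180.0, 0.0, 91.0]
ft_force: [1.5, -2.3, 1.5]
finger_gap: 0.1
grip_force: 1.3
```

Contact made (about 2.5 N). Continue until the stop.

>>> play_rows(motion=[[[0.4,0,0,0,0,0],[0.8,0,0,0,0,0],[1.0,0,0,0,0,0],[1.0,0,0,0,0,0]]])

```text
time: 11.1
tool_pos: [586.9, -244.3, 93.0]
tcp_rot: [-180.0, -0.0, 91.0]
ft_force: [0.2, 0.2, -0.3]
finger_gap: 0.5
grip_force: 0.0
```

>>> play_rows(motion=[[[0.2,0,0,0,0,0],[0.4,0,0,0,0,0],[0.4,0,0,0,0,0]]])

```text
time: 11.4
tool_pos: [586.8, -241.3, 92.9]
tcp_rot: [-180.0, 0.0, 91.0]
ft_force: [0.1, -4.6, -1.9]
finger_gap: 0.3
grip_force: 2.2
```

>>> play_rows(motion=[[[0.2,0,0,0,0,0],[0.4,0,0,0,0,0],[0.4,0,0,0,0,0]]])

```text
time: 11.7
tool_pos: [586.8, -241.3, 93.1]
tcp_rot: [180.0, 0.4, 90.9]
ft_force: [2.3, -21.4, -8.6]
finger_gap: -0.1
grip_force: 10.5
```

>>> play_rows(motion=[[[0.1,0,0,0,0,0],[0.2,0,0,0,0,0],[0.2,0,0,0,0,0]]])

```text
time: 12.0
tool_pos: [586.8, -241.3, 93.1]
tcp_rot: [179.9, 0.5, 90.9]
ft_force: [3.9, -28.1, -10.9]
finger_gap: 0.1
grip_force: 14.5
```

>>> play_rows(motion=[[[-1.5,0,0,0,0,0],[-4,0,-1,0,0,0],[-4,0,-5,0,0,0],[-4,0,-8,0,0,0]]])

```text
time: 12.4
tool_pos: [587.2, -275.2, 174.0]
tcp_rot: [-179.9, -0.1, 91.0]
ft_force: [0.9, -0.8, 1.4]
finger_gap: -0.4
grip_force: 0.0
```

```bash
python3 - <<'E'
from bench import sensors, optics
from h import *
from plan import plan
for n in("scene","top"):
    s=optics.snapshot(n);np.savez(n+"4.npz",**s)
A=cv2.resize(load("top4")["pixels"][175:285,200:345,::-1],None,fx=5,fy=5,interpolation=cv2.INTER_CUBIC);cv2.imwrite("pics/t4.png",A)
x=sensors.sense();print(x["tool_pos"],x["tcp_rot"])
plan(x["tool_pos"],91,[(500,-280,175,97),(413.2,-261.2,150,103)])
E
```

```text
[ 590.41361735 -276.32382057  179.53788344] [179.55776662   0.20046471  91.00109463]
[[-0.1, -4.5, 0.2, 0, 0, -3.0], [-0.2, -9.0, 0.5, 0, 0, -6.0], [0.8, -13.4, 1.7, 0, 0, -9.0], [1.8, -17.7, 3.0, 0, 0, -12.0]]
end [ 413.1 -261.4  149.5] 103.0 rows 4
```

View pics/t4.png

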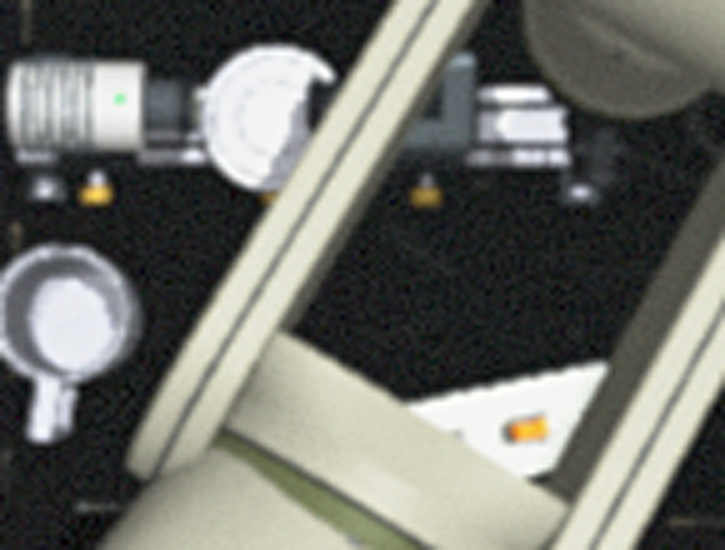

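>>> play_rows(motion=[[[-0.1,-4.5,0.2,0,0,-3.0],[-0.2,-9.0,0.5,0,0,-6.0],[0.8,-13.4,1.7,0,0,-9.0],[1.8,-17.5,3.0,0,0,-12.0],[1.8,-17.5,3.0,0,0,-12.0]]], jaw=0.5)

```text
time: 13.0
tool_pos: [404.9, -255.6, 137.1]
tcp_rot: [-179.5, -0.6, 103.0]
ft_force: [0.5, 0.3, -0.4]
finger_gap: 42.8
grip_force: 0.0
```

>>> play_rows(motion=[[[0,0,2,0,0,0],[0,0,4,0,0,0],[0,0,4,0,0,0],[0,0,4,0,0,0]]])

```text
time: 13.4
tool_pos: [412.3, -259.6, 103.1]
tcp_rot: [-180.0, -0.1, 103.0]
ft_force: [0.2, -1.1, 0.8]
finger_gap: 42.7
grip_force: 0.0
```

```bash
python3 - <<'E'
from bench import sensors, optics
from h import *
x=sensors.sense();print(x["tool_pos"],x["tcp_rot"],x["finger_gap"])
s=optics.snapshot("scene");np.savez("scene5.npz",**s);crop(s,(180,225,300,345),5,"pics/s5.png")
p=x["tool_pos"]
a=np.radians(x["tcp_rot"][2]);ty=np.array([np.sin(a),-np.cos(a),0])
for q in(p,p+ty*21,p-ty*21,[413.2,-261.2,81]): print(((proj(s,q)-[179.6,224.6])*5).round())
print(blobs(s,(8,150,120),(22,255,255),(185,270,300,345)))
E
```

```text
[ 412.26278975 -259.5935162   103.14325015] [-1.79960803e+02 -8.34633625e-02  1.03016656e+02] 42.69335073442875
[277. 303.]
[301. 258.]
[253. 350.]
[284. 339.]
[(array([239.03, 294.92]), 36)]
```

View pics/s5.png

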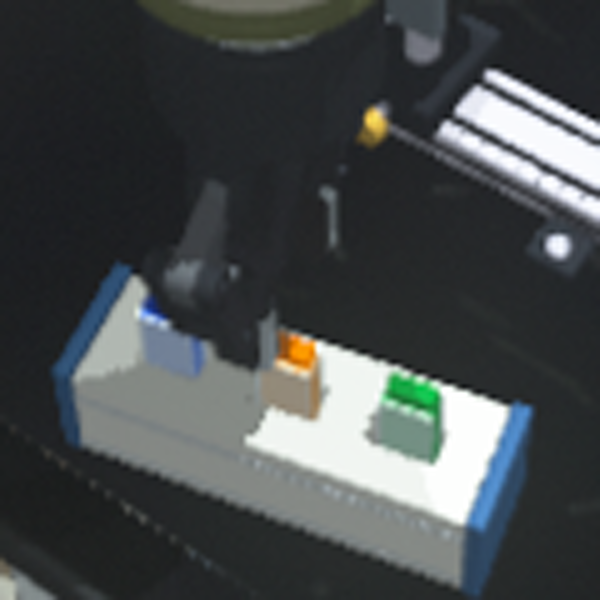

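```bash
python3 - <<'E'
from h import *
t=load("top0");s=load("scene0")
for n,p in(("b",(470,471)),("a",(554,455)),("g",(638,436))): print(n,ray(t,(194.6+p[0]/5,169.6+p[1]/5),81).round(1))
h=cv2.cvtColor(s["pixels"],cv2.COLOR_RGB2HSV)
print(h[288:304,230:248,2]*((h[288:304,230:248,0]<25)&(h[288:304,230:248,1]>130)))
for i in range(0):pass
E
```

```text
b [ 403.5 -215.7   81. ]
a [ 413.2 -261.3   81. ]
g [ 424.5 -307.    81. ]
[[  0   0   0   0   0   0   0   0   0   0   0   0   0   0   0   0   0   0]
 [  0   0   0   0   0   0   0   0   0   0   0   0   0   0   0   0   0   0]
 [  0   0   0   0   0   0   0   0   0   0   0   0   0   0   0   0   0   0]
 [  0   0   0   0 252 250   0   0   0   0   0   0   0   0   0   0   0   0]
 [  0   0   0   0 254 254 253 253 250   0   0   0   0   0   0   0   0   0]
 [  0   0   0 253 254 254 254 254 254 253 253   0 241   0   0   0   0   0]
 [  0   0   0 240 251 254 254 254 254 254 254 254 250   0   0   0   0   0]
 [  0   0   0 189 209 227 247 253 254 254 254 254 234   0   0   0   0   0]
 [  0   0   0   0 222 186 196 220 234 249 253 251 226   0   0   0   0   0]
 [  0   0   0   0   0   0   0 222 193 198 221 221 220   0   0   0   0   0]
 [  0   0   0   0   0   0   0   0   0 236 223 217 201   0   0   0   0   0]
 [  0   0   0   0   0   0   0   0   0   0   0   0   0   0   0   0   0   0]
 [  0   0   0   0   0   0   0   0   0   0   0   0   0   0   0   0   0   0]
 [  0   0   0   0   0   0   0   0   0   0   0   0   0   0   0   0   0   0]
 [  0   0   0   0   0   0   0   0   0   0   0   0   0   0   0   0   0   0]
 [  0   0   0   0   0   0   0   0   0   0   0   0   0   0   0   0   0   0]]
```

```bash
python3 - <<'E'
from h import *
from plan import plan
t=load("top0");s=load("scene0")
h=cv2.cvtColor(s["pixels"],cv2.COLOR_RGB2HSV).astype(int)
m=np.zeros(h.shape[:2],bool);m[285:305,228:250]=1
m&=(h[...,0]<25)&(h[...,1]>130)&(h[...,2]>=246)
y,x=np.nonzero(m);print(x.mean(),y.mean(),ray(s,(x.mean(),y.mean()),81).round(1),tri(t,(305.3,260.53),s,(x.mean(),y.mean())).round(1))
E
```

```text
237.3939393939394 293.6363636363636 [ 412.  -264.3   81. ] [ 413.7 -262.    76.6]
```

>>> play_rows(motion=[[[-0.3,0,1.5,0,0,0],[-0.3,0,3.2,0,0,0],[-0.3,0,4.6,0,0,0],[-0.3,0,5.1,0,0,0],[-0.3,0,5.1,0,0,0]]])

```text
time: 13.95
tool_pos: [412.8, -262.7, 51.9]
tcp_rot: [-180.0, -0.1, 103.0]
ft_force: [-0.4, -0.5, 0.1]
finger_gap: 42.6
grip_force: 0.0
```

>>> play_rows(motion=[[[0,0,0,0,0,0],[0,0,0,0,0,0],[0,0,0,0,0,0]]], jaw=0, squeeze=20)

```text
time: 14.25
tool_pos: [413.6, -263.4, 53.2]
tcp_rot: [179.9, 0.1, 103.0]
ft_force: [0.4, 0.9, 2.5]
finger_gap: 11.8
grip_force: 24.8
```

>>> play_rows(motion=[[[0,0,0,0,0,0],[0,0,0,0,0,0],[0,0,0,0,0,0]]])

```text
time: 14.55
tool_pos: [413.7, -263.4, 53.1]
tcp_rot: [179.9, 0.1, 103.0]
ft_force: [0.1, 0.4, 6.0]
finger_gap: 12.0
grip_force: 25.3
```

>>> play_rows(motion=[[[0,0,-0.3,0,0,0],[0,0,-1.2,0,0,0],[0,0,-2.5,0,0,0],[0,0,-4.0,0,0,0],[0,0,-5.5,0,0,0]]], squeeze=35)

```text
time: 15.05
tool_pos: [413.1, -262.9, 108.8]
tcp_rot: [180.0, -0.0, 103.0]
ft_force: [0.2, -0.3, -0.2]
finger_gap: 11.9
grip_force: 35.8
```

>>> play_rows(motion=[[[0,0,-2,0,0,0],[0,0,-4,0,0,0],[0,0,-6,0,0,0],[0,0,-7.5,0,0,0],[0,0,-7.5,0,0,0]]])

```text
time: 15.55
tool_pos: [414.4, -263.9, 185.6]
tcp_rot: [179.8, 0.2, 103.0]
ft_force: [-0.2, -0.2, 0.2]
finger_gap: 11.8
grip_force: 35.8
```

```bash
python3 - <<'E'
from bench import sensors, optics
from h import *
from plan import plan
x=sensors.sense();print(x["tool_pos"],x["tcp_rot"],x["finger_gap"])
s=optics.snapshot("scene");np.savez("scene6.npz",**s);crop(s,(180,150,320,270),5,"pics/s6.png")
print(blobs(s,(8,150,120),(22,255,255),(180,150,320,300)))
plan(x["tool_pos"],103,[(480,-200,x["tool_pos"][2],97),(585,-107.5,x["tool_pos"][2],91.1)],step=38)
E
```

```text
[ 414.4081105  -263.94952839  185.56209162] [179.81887687   0.21527684 103.00928993] 11.827803880339198
[(array([278.03, 152.12]), 77), (array([184.54, 212.85]), 13), (array([241.38, 249.  ]), 8), (array([253.22, 250.28]), 18)]
[[1.6, 2.6, 0.0, 0, 0, 2.0], [3.2, 5.2, 0.0, 0, 0, 4.0], [4.8, 7.8, 0.0, 0, 0, 6.0], [6.4, 10.9, 0.0, 0, 0, 7.5], [8.1, 14.0, 0.0, 0, 0, 9.0]]
[[2.1, 2.8, 0.0, 0, 0, 1.4], [4.2, 5.5, 0.0, 0, 0, 2.9]]
end [ 584.5 -107.8  185.6] 91.1 rows 7
```

View pics/s6.png

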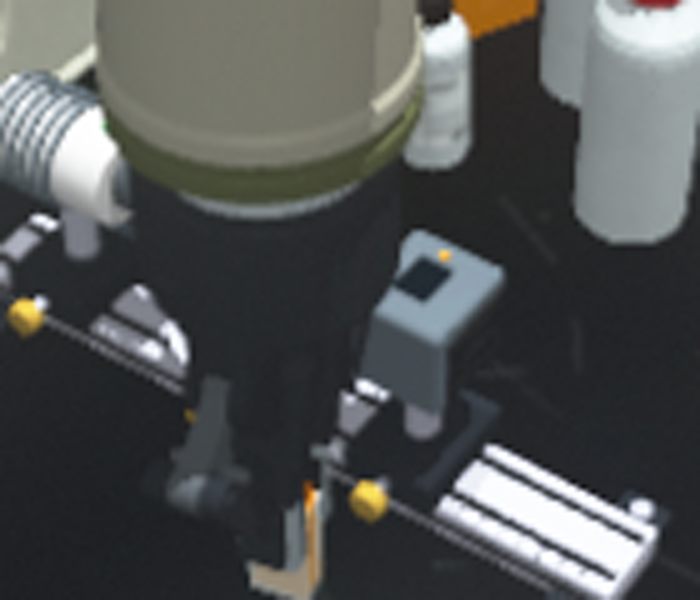

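>>> play_rows(motion=[[[1.6,2.6,0,0,0,2.0],[3.2,5.2,0,0,0,4.0],[4.8,7.8,0,0,0,6.0],[6.4,10.9,0,0,0,7.5],[8.1,14.0,0,0,0,9.0]]])

```text
time: 16.1
tool_pos: [531.3, -151.3, 180.7]
tcp_rot: [-179.9, -0.1, 93.9]
ft_force: [-0.6, -0.7, 0.6]
finger_gap: 11.2
grip_force: 35.8
```

>>> play_rows(motion=[[[2.1,2.8,0,0,0,1.4],[4.2,5.5,0,0,0,2.9],[4.2,5.5,0,0,0,2.9],[4.2,5.5,0,0,0,2.9],[4.2,5.5,0,0,0,2.9]]])

```text
time: 16.6
tool_pos: [582.2, -107.2, 181.2]
tcp_rot: [-179.9, -0.0, 91.1]
ft_force: [0.2, 0.7, 0.1]
finger_gap: 11.7
grip_force: 35.9
```

```bash
python3 - <<'E'
from bench import sensors, optics
from h import *
x=sensors.sense();p=x["tool_pos"];print(p,x["tcp_rot"])
s=optics.snapshot("scene");np.savez("scene7.npz",**s);s0=load("scene3")
for q in ([585.3,-107.3,141+p[2]-113],[585.3,-107.3,90+p[2]-113]): print("pred",proj(s,q).round(1))
print("orange",blobs(s,(5,60,80),(25,255,255),(200,130,300,230),3))
E
```

```text
[ 582.18078091 -107.18561032  181.17881317] [-1.79885353e+02 -1.42908125e-02  9.11051202e+01]
pred [225.  157.8]
pred [226. 177.]
orange [(array([264.61, 142.55]), 1016), (array([236.43, 135.71]), 7), (array([227.91, 169.62]), 68), (array([268.5, 200.5]), 4), (array([220.5, 229. ]), 4)]
```

>>> play_rows(motion=[[[0,0.3,1.5,0,0,0],[0,0.3,3.5,0,0,0],[0,0.3,5.5,0,0,0],[0,0.3,6.8,0,0,0],[0,0.3,6.8,0,0,0]]])

```text
time: 17.15
tool_pos: [584.0, -106.7, 111.0]
tcp_rot: [-179.7, -0.1, 91.1]
ft_force: [-0.5, -0.3, 0.3]
finger_gap: 11.7
grip_force: 35.9
```

>>> play_rows(motion=[[[0,0,0,0,0,0],[0,0,0,0,0,0],[0,0,0,0,0,0]]])

```text
time: 17.45
tool_pos: [587.1, -107.1, 115.7]
tcp_rot: [179.9, 0.0, 91.1]
ft_force: [-0.9, 0.7, 0.1]
finger_gap: 11.9
grip_force: 35.9
```

```bash
python3 - <<'E'
from bench import sensors, optics
from h import *
x=sensors.sense();p=x["tool_pos"];print(p,x["tcp_rot"],x["ft_force"])
s=optics.snapshot("scene");np.savez("scene8.npz",**s);t=optics.snapshot("top");np.savez("top8.npz",**t)
print("orange",blobs(s,(5,60,80),(25,255,255),(200,150,260,215),3))
d=[p[0],p[1]]
print("pred cell face centre",proj(s,[p[0]-6.2,p[1],112]).round(1))
# amber-ish mask extents
h=cv2.cvtColor(s["pixels"],cv2.COLOR_RGB2HSV);print(h[185:210:2,216:244:2,0]);print(h[185:210:2,216:244:2,1])
# detector LED, lamp LED, in scene and top
for im,roi in((s,(240,165,320,230)),(t,(260,170,310,215))): print("detLED",[(b,ray(im,b[0],131).round(1)) for b in blobs(im,(8,120,120),(25,255,255),roi,1)])
E
```

```text
[ 587.06961085 -107.06316037  115.68835443] [1.79876135e+02 3.56353907e-02 9.11022133e+01] [-0.92668767  0.74159232  0.08916202]
orange [(array([254.39, 154.46]), 106), (array([230.64, 191.52]), 56)]
pred cell face centre [225.6 194.2]
[[102 120 120 113 105  99  99  17  15 101   0   0 150 150]
 [ 37  38 105 105 105  98 101  17  16 100 120  90 150 150]
 [ 36  37 102 105 105  95 100  16  18 102 120 120 150 120]
 [ 36  37 108 110 113  99 102  16  18 105 120 120 120   0]
 [ 35  45 120 105 102  96 100  15  18  90 120   0 120 120]
 [100 120  90  75  18  99  80  15  17 120 120 120 110 105]
 [ 90  90 105  60  17  18  18  17  17 105 105 110 111 109]
 [ 90  75 105  95  19  17  18  16  16  90 105 108 107 107]
 [100  90 100  90 100  22  18  17   8 114 109 108 105 106]
 [ 90  90 105 110 109 117 113 113 112 113 110 105 105 107]
 [100 111 110 114 113 113 113 113 113 113 116 111 108 104]
 [113 115 112 112 115 113 110 111 111 114 116 107 109 105]
 [113 114 113 113 113 112 115 111 113 113 112 115 110 109]]
[[ 25  12  12  23  23  26  25 250  68  26  13   6  12  13]
 [ 26  26  23  23  24  26  24 143  25  28   6   7   6   6]
 [ 34  32  28  23  23  26  26 130  42  27  12   7   6   7]
 [ 33  32  28  17  23  26  29 125  44  12   6   6   7   6]
 [ 31  15  18  31  28  28  26 122  63   7   6   0   7   7]
 [ 13  12  13   8  30  24   7 112  75   6  12   6  31  28]
 [ 13   6  13   8  52  49  44  91  76  13  12  29  39  34]
 [ 12  13  13  20  42  55  57 104  99   6  27  41  37  35]
 [ 19  13  19  20  19  30  41  86  16  15  31  43  36  35]
 [ 13  12  13  22  23  19  17  16  22  14  38  46  34  35]
 [ 19  27  23  21  24  23  23  22  14  13  37  34  31  37]
 [ 22  22  24  20  20  22  22  16  14  22  24  34  30  34]
 [ 22  22  24  22  24  23  23  14  13  13  22  25  28  31]]
detLED [((array([268.33, 200.67]), 3), array([ 601.2, -203.6,  131. ]))]
detLED [((array([285. , 213.5]), 10), array([ 536.4, -202.6,  131. ]))]
```

>>> play_rows(motion=[[[0,0,0,0,0,0],[0,0,0,0,0,0],[0,0,0,0,0,0],[0,0,0,0,0,0],[0,0,0,0,0,0]]])

```text
time: 18.05
tool_pos: [586.2, -106.8, 114.3]
tcp_rot: [-180.0, -0.0, 91.1]
ft_force: [-0.9, -0.2, 0.4]
finger_gap: 11.8
grip_force: 35.9
```

```bash
python3 - <<'E'
from bench import sensors, optics
from h import *
x=sensors.sense();p=x["tool_pos"];print(p,x["tcp_rot"],x["ft_force"])
s=optics.snapshot("scene");np.savez("scene9.npz",**s)
print("pred foot corners",[proj(s,[p[0]+a,p[1]+b,p[2]-23]).round(1).tolist() for a,b in((-6,11),(-6,-11),(6,-11))],"top",proj(s,[p[0]+6,p[1]-11,p[2]+22]).round(1))
h=cv2.cvtColor(s["pixels"],cv2.COLOR_RGB2HSV);print(((h[180:208,218:240,0]>8)&(h[180:208,218:240,0]<26)&(h[180:208,218:240,1]>35)).astype(int))
# lens (yellowish/white disc) before insertion, scene3
g=cv2.cvtColor(load("scene3")["pixels"],cv2.COLOR_RGB2HSV);R=(205,178,226,200)
print(g[178:200,206:224,2])
print("pred lens centre/left/right/top",[proj(s,q).round(1).tolist() for q in([585,-77,105],[585,-77,118],[598,-77,105],[572,-77,105],[585,-77,92])])
E
```

```text
[ 586.18124972 -106.77179561  114.25881555] [-1.79996536e+02 -1.85321621e-04  9.11097189e+01] [-0.93523857 -0.20930386  0.38272601]
pred foot corners [[221.8, 199.2], [229.7, 203.2], [233.0, 200.1]] top [232.4 184.9]
[[0 0 0 0 0 0 0 0 0 0 0 0 0 0 0 0 0 0 0 0 0 0]
 [0 0 0 0 0 0 0 0 0 0 0 0 0 0 0 0 0 0 0 0 0 0]
 [0 0 0 0 0 0 0 0 0 0 1 1 0 0 0 0 0 0 0 0 0 0]
 [0 0 0 0 0 0 0 0 0 0 0 1 1 1 0 0 0 0 0 0 0 0]
 [0 0 0 0 0 0 0 0 0 0 0 1 1 1 0 0 0 0 0 0 0 0]
 [0 0 0 0 0 0 0 0 0 0 0 1 1 1 1 0 0 0 0 0 0 0]
 [0 0 0 0 0 0 0 0 0 0 0 1 1 1 1 0 0 0 0 0 0 0]
 [0 0 0 0 0 0 0 0 0 0 0 1 1 1 0 0 0 0 0 0 0 0]
 [0 0 0 0 0 0 0 0 0 0 0 1 1 1 0 0 0 0 0 0 0 0]
 [0 0 0 0 0 0 0 0 0 0 0 1 1 1 0 0 0 0 0 0 0 0]
 [0 0 0 0 0 0 0 0 0 0 0 1 1 1 1 0 0 0 0 0 0 0]
 [0 0 0 0 0 0 0 0 0 0 0 1 1 1 1 0 0 0 0 0 0 0]
 [0 0 0 0 0 0 0 0 0 0 0 1 1 1 0 0 0 0 0 0 0 0]
 [0 0 0 0 0 0 0 0 0 0 0 1 1 1 0 0 0 0 0 0 0 0]
 [0 0 0 0 0 0 0 0 0 0 0 1 1 1 0 0 0 0 0 0 0 0]
 [0 0 0 0 0 0 0 0 0 0 0 1 1 1 0 0 0 0 0 0 0 0]
 [0 0 0 0 0 1 1 0 0 0 0 1 1 1 0 0 0 0 0 0 0 0]
 [0 0 0 0 0 1 1 1 0 0 1 1 1 1 1 0 0 0 0 0 0 0]
 [0 0 0 0 0 1 1 1 1 1 1 1 1 1 1 0 0 0
[... 1497 characters left out ...]
  53  54  55  76  91 161 176 176 176 126  65  48  48  48  48]
 [ 67  54  50  48  50  52  71  85 161 177 176 143  79  48  47  48  48  48]
 [ 64  50  46  48  48  51  66  76 133 145 130  84  53  47  47  47  47  47]
 [ 74  68  64  52  48  50  57  67  86  89  67  50  47  47  48  47  47  47]
 [ 69  72  74  68  66  53  49  55  57  53  48  47  47  48  47  47  47  48]
 [ 65  73  74  74  71  54  47  47  47  47  47  47  47  47  47  47  47  47]
 [ 54  58  66  68  61  51  47  46  47  47  47  47  48  46  47  47  48  47]
 [ 48  50  53  58  52  50  48  47  47  48  46  48  47  48  47  48  49  47]]
pred lens centre/left/right/top [[216.1, 190.0], [215.8, 185.6], [219.8, 186.7], [212.4, 193.3], [216.5, 194.3]]
```

>>> play_rows(motion=[[[0,-0.1,0.1,0,0,0],[0,-0.1,0.1,0,0,0],[0,-0.1,0.1,0,0,0],[0,-0.1,0.1,0,0,0],[0,-0.1,0.1,0,0,0]]])

```text
time: 18.6
tool_pos: [585.2, -106.8, 113.3]
tcp_rot: [180.0, -0.0, 91.1]
ft_force: [-0.5, 0.4, -0.7]
finger_gap: 11.5
grip_force: 35.9
```

>>> play_rows(motion=[[[0,0,0,0,0,0],[0,0,0,0,0,0],[0,0,0,0,0,0],[0,0,0,0,0,0],[0,0,0,0,0,0]]])

```text
time: 19.1
tool_pos: [585.2, -106.8, 113.3]
tcp_rot: [-180.0, -0.0, 91.1]
ft_force: [-0.1, 0.1, 0.1]
finger_gap: 11.5
grip_force: 35.9
```

```bash
python3 - <<'E'
from bench import sensors, job
x=sensors.sense();print(x["tool_pos"],x["qd"].round(2),x["grip_force"])
print(job.hand_in())
E
```

```text
[ 585.19362556 -106.79349211  113.30709057] [-0.02 -0.04  0.05  0.08 -0.06  0.  ] 35.86179792881012
the job is handed in; nothing more can be done
None
```

I handed the job in at about 19 s; no verdict came back. The beaker stands upright on the bench beside the rail, the detector is against its stop, and by my measurements the amber cell is held still and upright in the light path, within about 1 mm of the beam axis.

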